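Edge the straightedge off the pine board and lay it on the lunch tin

TASK

The thin aluminium straightedge lies flat on the raised pine board. Without lifting it, slide it lengthwise out over the board's right-hand edge until about 5 to 6 cm of it overhangs, then pinch it by that overhanging end, lift it off, and lower it (no dropping) flat onto the closed lunch tin's lid, lying lengthwise along the middle of the lid. Let go and move clear; never let the straightedge fall, and leave the tin, jar and protractor where they are.

Things in the scene. Friction and masses are not known exactly. Their poses are not given: they have to be found in the camera images.
- board: Fixed pine board, slab 280 (own x) by 360 mm (own y), 18 mm thick, on two low trestles; flat top 75 mm above the work surface; origin on the work surface under its middle. Trestles stand back 45 mm or more from its right-hand (own -y) edge; below that edge is free air. A blue clamp is fixed at the middle of its far edge, rising 13 mm above the top.
- edge (a point): Middle of the board's right-hand top edge (own y = -180 mm of the board), on its top surface. Own -y points outward, square to the edge; own x runs along the edge, away from the robot; z up. The board fills own y 0 to +360 mm and x -140 to +140 mm; the straightedge lies at own x below +25 mm, jar and protractor (in either order) beyond +50 mm.
- rule_center (a point): Centre (half-way up) of the straightedge: a loose flat aluminium bar 240 mm long (own y), 40 mm wide (own x), 4 mm thick (z), about 0.1 kg, evenly weighted, square ends. At the start it lies flat on the board, roughly square to the edge (within about 10 degrees), wholly on the board. It slides easily and falls if its centre passes the edge.
- rule_front (a point): Middle of the straightedge's front end (own y = -120 mm from the centre, half-way up): the end nearest the board's right-hand edge, 20 to 70 mm from it at the start.
- rule_rear (a point): Middle of the straightedge's rear end (own y = +120 mm from the centre, half-way up), the end with a dark round hanging hole; the end face to push on is 40 mm wide and 4 mm high.
- lid_center (a point): Centre of the top of the lunch tin's lid, 48 mm above the work surface. The closed aluminium tin is a loose box 140 mm long (own y), 95 mm wide (own x), 0.45 kg, standing right of the board; the lid is flat and clear, a sliding catch is on the long side facing the robot. The straightedge laid along it sticks out about 50 mm past each end.
- jar: Glass jam jar with twist lid, 66 mm across, 95 mm high, standing on the far part of the board; origin at the centre of its underside. To be left alone.
- protractor: Clear plastic half-round protractor, 100 mm (own y) by 53 mm, 3 mm thick, lying on the far part of the board; origin near the middle of its underside. To be left alone.

How it is judged:
By the outcome, as a careful person would: the job done as asked, in the order asked, and still so for the second after the job is handed in, with the robot touching nothing.
It also fails if it takes over 58 s, if anything falls off the work surface, if the arm or the gripper's body presses on something with over 40 N, if the wrist force passes 120 N, or if a joint passes its speed limit or range.

ROBOT

A 6-joint arm with a two-finger parallel gripper is mounted at the origin on the work surface. World frame = base frame: x ahead of the robot, y to its left, z up, the work surface at z = 0. Lengths are in mm, angles in degrees, forces in N, time in s.
With the tool pointing down it reaches from about 300 to 775 mm from the base axis. Payload 14.6 kg.
Tool frame: the origin (TCP) lies midway between the tips of the shut fingers; the grasp point (between the pads) lies 19 mm behind it (manip.hold_point_z is the distance from the TCP to the grasp point, in mm); z points along the fingers, y is the direction in which the jaws open and shut (so a half turn about z gives the same grasp; the last joint's range is limited). The gripper opens to 85 mm and grips with 20 to 120 N. Pads are 22 mm wide; open, the fingers measure 114 mm over their backs; the gripper's body (76 mm by 85 mm) begins 54 mm behind the grasp point. The pads swing forward as they close: fully open they stand 13 mm farther back than shut.
Start: joints at [-80.535, 17.183, 87.147, -0, 75.671, -3.816], TCP at [126.345, -535.282, 231.281] pointing down, gripper open.
Joint ranges: [-173.82, 173.82], [-45.26, 126.66], [13.44, 144.39], [-59.66, 239.66], [0, 175.72], [-146.38, 146.38]. Speed limits (degrees/s): [127.2, 127.2, 147.25, 180, 180, 180].

INTERFACE

Orientations are given as a 3x3 rotation matrix whose columns are the frame's x, y, z axes.
In Python, from cell import telemetry, vision, manip gives the robot as it stands. The module is installed in compiled form; this text tells all that it offers.
- The arm moves only by the tool drive_tool, never from a script. Its argument "increments" is a list that holds one entry, the list of rows, each a list of 4 numbers: the shift along the tool's x, y, z in m, then the turn about the tool's z in degrees. A call has 1 to 5 rows; each row is the pose to reach, as a shift and turn from the pose measured when the call began, along the tool's axes at that moment; what a row does not reach only later rows make up. A row lasts 1/12 s, in which the tool goes at most 41.7 mm and 7.16 degrees, less where a joint would pass 70% of its speed; a pose out of reach is approached as far as the arm can. A call with a gripper value outside its range is refused whole. "claw" is the opening, from 0 (shut) to 1 (fully open), set as the call begins (left out, the last holds). The fingers move at their own pace and stop on an object; the grip force is fixed at half the most. Time passes only in rows, so rows that repeat a pose let the fingers close. It gives the time, the measured TCP pose, the force and the opening at its end, in the units of the state.
- telemetry.get_obs(): the state, without advancing time (a new reading comes with each control period).
- vision.grab_frame(name): name is "scene" or "top" or "wrist"; returns a dict with "color" (400x640x3 uint8, red, green, blue), "K" (3x3 intrinsics, pixels), "pose" (4x4, takes a point from camera to world coordinates); the wrist camera has in their place "mount" (4x4, takes a point from camera to tool coordinates, whose origin is the TCP and whose axes are the flange's). Camera axes: x right, y up, looking along -z (the intrinsics and any distortion apply to the point x, -y, -z); pixel columns grow to the right and rows downward; lengths in mm; the calibration is good to about 2 mm. A picture is of the moment at which its call begins: read the wrist's pose just before it. There is no depth.
- manip.hand_in(): hands the job in, once; it reports no verdict.
The state is a dict: "time": time; "qpos": joint angles; "joint_vel": joint speeds; "joint_torque": joint torques, N m; "tcp_pos": TCP position; "ee_rot": TCP orientation; "force": force on the tool from outside, world axes, zero at the start; "moment": the same for the moment, N m; "grip_width": finger opening in mm.
Only numpy, scipy, OpenCV 4.12 (cv2) and the standard library are available. Lean on these libraries where they do the work, as an engineer would, in place of code of your own. Each camera call takes 0.05 s, during which the arm holds its last target.

## Working session

There is one attempt and no reset: what is moved stays moved. The work goes in short steps, Python scripts to look and compute and a tool call to move; the robot and the scene stay as the last step left them, time stands still between calls to the robot, and variables do not carry over. Pictures are saved under pics/ and viewed, and the job is handed in when it is done.

Besides the shell and the picture viewer there is one more tool, called as a command line: name --argument value ..., lists and objects as JSON in quotes. drive_tool: Moves the arm, as the interface text tells. Its arguments: {"type":"object","properties":{"increments":{"type":"array","items":{"type":"array","items":{"type":"array","items":{"type":"number"}}}},"claw":{"type":"number"}},"required":["increments"]}

```bash
mkdir -p pics; ls
python3 - <<'E'
from cell import telemetry, vision, manip
import cv2,numpy as np
o=telemetry.get_obs()
print(o['time'],o['tcp_pos'],np.round(o['ee_rot'],3),o['grip_width'],manip.hold_point_z)
for n in("scene","top","wrist"):
    f=vision.grab_frame(n); cv2.imwrite(f'pics/a_{n}.png',f['color'][:,:,::-1]); print(n,[k for k in f]); print(f['K'],np.round(f.get('pose',f.get('mount')),3))
E
```

```text
pics
0.0 [ 126.30190205 -535.0242264   230.67601898] [[ 0.973  0.23  -0.   ]
 [ 0.23  -0.973  0.001]
 [ 0.    -0.001 -1.   ]] 85.23438766067973 18.700000000000003
scene ['color', 'K', 'pose']
[[459.34279317   0.         312.28596402]
 [  0.         459.34279317 193.34383439]
 [  0.           0.           1.        ]] [[ 3.350000e-01 -5.730000e-01  7.480000e-01  1.365273e+03]
 [ 9.420000e-01  2.020000e-01 -2.670000e-01 -2.955260e+02]
 [ 2.000000e-03  7.940000e-01  6.080000e-01  7.248160e+02]
 [ 0.000000e+00  0.000000e+00  0.000000e+00  1.000000e+00]]
top ['color', 'K', 'pose']
[[520.65225977   0.         321.32171636]
 [  0.         520.65225977 202.71826651]
 [  0.           0.           1.        ]] [[-2.300000e-02  9.900000e-01 -1.400000e-01  3.966230e+02]
 [-1.000000e+00 -2.300000e-02 -0.000000e+00 -3.822000e+00]
 [-3.000000e-03  1.400000e-01  9.900000e-01  1.104911e+03]
 [ 0.000000e+00  0.000000e+00  0.000000e+00  1.000000e+00]]
wrist ['color', 'K', 'mount']
[[335.76790755   0.         319.63870245]
 [  0.         335.76790755 201.43141489]
 [  0.           0.           1.        ]] [[ 1.0000e-03  9.6100e-01  2.7700e-01  7.1220e+01]
 [ 1.0000e+00 -1.0000e-03 -0.0000e+00  4.6100e-01]
 [ 0.0000e+00  2.7700e-01 -9.6100e-01 -1.4444e+02]
 [ 0.0000e+00  0.0000e+00  0.0000e+00  1.0000e+00]]
```

View pics/a_top.png

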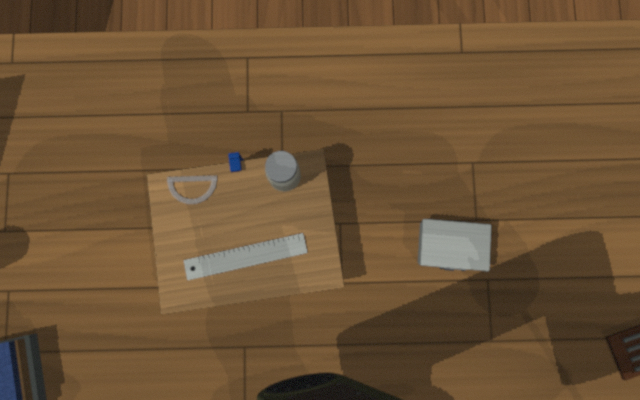

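View pics/a_scene.png

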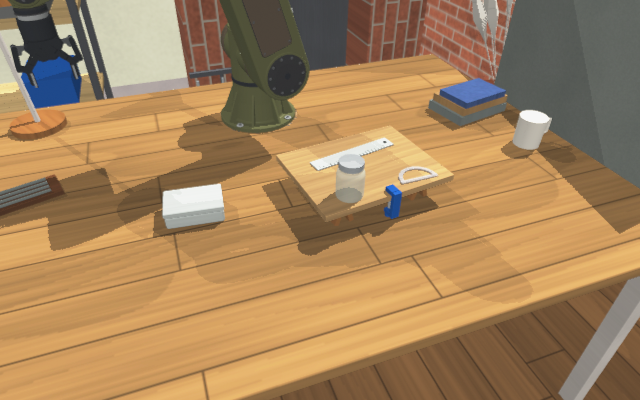

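View pics/a_wrist.png

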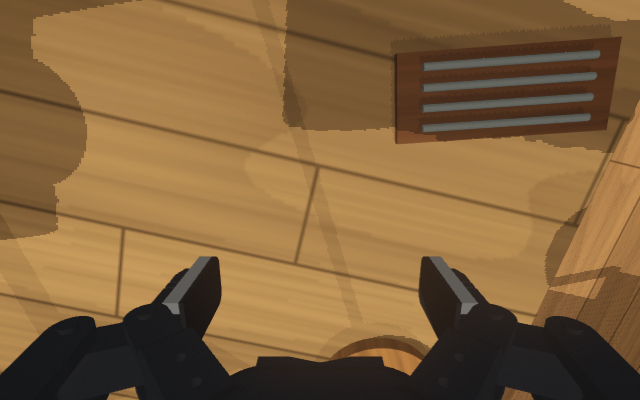

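The top view shows the rule from about (186,270), the rear end with the hole, to (305,244). The board corners are near (148,174), (325,152), (343,286) and (160,312), and the tin lid is at about (421–491, 219–271). The jar and protractor are on the far side. Next I'll measure these.

```bash
cat > h.py <<'E'
from cell import telemetry, vision, manip
import cv2,numpy as np
def cam(n):
    o=telemetry.get_obs(); f=vision.grab_frame(n)
    if 'pose' in f: P=np.array(f['pose'])
    else:
        T=np.eye(4);T[:3,:3]=o['ee_rot'];T[:3,3]=o['tcp_pos'];P=T@np.array(f['mount'])
    return f['color'].copy(),np.array(f['K']),P
def ray(K,P,uv,z):
    uv=np.atleast_2d(uv).astype(float)
    d=np.c_[(uv[:,0]-K[0,2])/K[0,0],-(uv[:,1]-K[1,2])/K[1,1],-np.ones(len(uv))]@P[:3,:3].T
    s=(z-P[2,3])/d[:,2]
    return P[:3,3]+d*s[:,None]
def proj(K,P,X):
    X=np.atleast_2d(X); c=(X-P[:3,3])@P[:3,:3]
    return np.c_[K[0,0]*c[:,0]/-c[:,2]+K[0,2],-K[1,1]*c[:,1]/-c[:,2]+K[1,2]]
def save(img,name): cv2.imwrite('pics/'+name+'.png',img[:,:,::-1])
def blobs(mask,amin=200):
    cs,_=cv2.findContours(mask.astype(np.uint8),cv2.RETR_EXTERNAL,cv2.CHAIN_APPROX_NONE)
    return [c for c in cs if cv2.contourArea(c)>amin]
def rect(K,P,c,z):
    X=ray(K,P,c[:,0,:],z)[:,:2].astype(np.float32)
    (cx,cy),(w,h),a=cv2.minAreaRect(X); 
    B=cv2.boxPoints(((cx,cy),(w,h),a)); e=[B[1]-B[0],B[2]-B[1]]
    l=max(e,key=np.linalg.norm); l=l if l[1]<0 else -l
    return np.array([cx,cy]),sorted([w,h]),l/np.linalg.norm(l)
def st():
    o=telemetry.get_obs(); R=np.array(o['ee_rot']); print('t',round(o['time'],2),'tcp',np.round(o['tcp_pos'],1),'yawx',round(np.degrees(np.arctan2(R[1,0],R[0,0])),2),'F',np.round(o['force'],1),'w',round(o['grip_width'],1),'q6',round(o['qpos'][5],1)); return np.array(o['tcp_pos']),R
E
python3 - <<'E'
from h import *
img,K,P=cam('top')
hsv=cv2.cvtColor(img,cv2.COLOR_RGB2HSV)
m=(hsv[...,1]<70)&(hsv[...,2]>110)
for c in blobs(m,150):
    x,y,w,h=cv2.boundingRect(c)
    if 140<x<500 and 140<y<320:
        for z in(48,79): print((x,y,w,h),z,[np.round(v,2) for v in rect(K,P,c,z)])
corn=np.array([[148,174],[325,152],[343,286],[160,312]])
B=ray(K,P,corn,75);print(np.round(B,1),[np.linalg.norm(B[i]-B[(i+1)%4]).round(1) for i in range(4)])
v=cv2.resize(img[140:320,140:500],None,fx=2.2,fy=2.2,interpolation=cv2.INTER_CUBIC);save(v,'b_top')
E
```

```text
(183, 233, 125, 48) 48 [array([440.55, 152.62]), array([ 43.32, 249.81]), array([ 0.2 , -0.98], dtype=float32)]
(183, 233, 125, 48) 79 [array([439.26, 148.04]), array([ 42.05, 242.48]), array([ 0.2 , -0.98], dtype=float32)]
(420, 219, 71, 52) 48 [array([ 452.91, -272.46]), array([ 96.5 , 140.08]), array([-0.11, -0.99], dtype=float32)]
(420, 219, 71, 52) 79 [array([ 451.26, -264.58]), array([ 93.67, 135.97]), array([-0.11, -0.99], dtype=float32)]
(167, 175, 50, 29) 48 [array([580.03, 262.9 ]), array([ 57.55, 101.28]), array([ 0.01, -1.  ], dtype=float32)]
(167, 175, 50, 29) 79 [array([574.65, 255.08]), array([55.87, 98.31]), array([ 0.01, -1.  ], dtype=float32)]
(265, 151, 31, 38) 48 [array([622.13,  82.52]), array([62.76, 71.92]), array([ 0.69, -0.73], dtype=float32)]
(265, 151, 31, 38) 79 [array([615.52,  79.99]), array([60.92, 69.81]), array([ 0.69, -0.73], dtype=float32)]
[[608.8 344.2  75. ]
 [645.6 -13.5  75. ]
 [376.8 -42.2  75. ]
 [335.2 314.5  75. ]] [np.float64(359.7), np.float64(270.3), np.float64(359.2), np.float64(275.2)]
```

View pics/b_top.png

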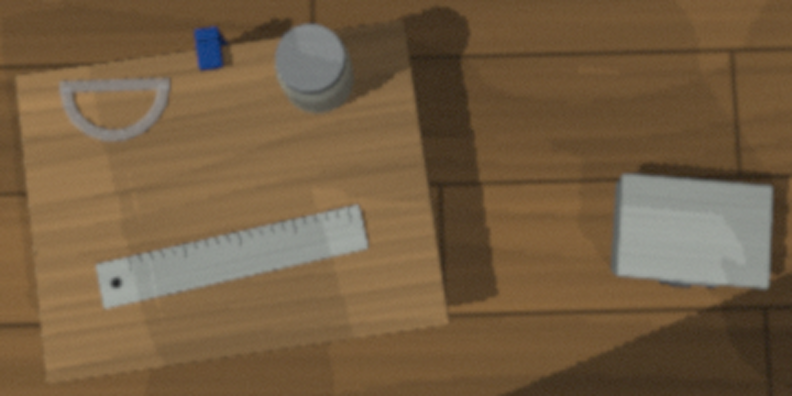

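```bash
cat >> h.py <<'E'
def plan(x,y,z,yaw):
    p,R=st(); d=R.T@(np.array([x,y,z])-p); cy=np.degrees(np.arctan2(R[1,0],R[0,0])); t=-((yaw-cy+180)%360-180)
    n=int(np.ceil(max(np.linalg.norm(d)/41,abs(t)/7.1))); print('total',np.round(d/1000,4),'turn',round(t,2),'rows>=',n)
E
python3 -c "
from h import *
plan(430,-350,300,100)"
```

```text
t 0.2 tcp [ 126.3 -535.2  230.9] yawx 13.28 F [-0.4 -0.1 -0.3] w 85.5 q6 -3.8
total [ 0.3381 -0.1105 -0.069 ] turn -86.72 rows>= 13
```

drive_tool --increments '[[[0.026,-0.0085,-0.0055,-7],[0.052,-0.017,-0.011,-14],[0.078,-0.0255,-0.0165,-21],[0.104,-0.034,-0.022,-28],[0.13,-0.0425,-0.0275,-35]]]' --claw 0.12

```text
time: 0.62
tcp_pos: [244.0, -463.1, 258.7]
ee_rot: [[0.661, 0.75, -0.0], [0.75, -0.661, 0.001], [0.001, -0.001, -1.0]]
force: [0.8, -0.8, -0.3]
grip_width: 25.5
```

```bash
python3 -c "
from h import *
plan(430,-350,300,100)"
```

```text
t 0.62 tcp [ 244.  -463.1  258.7] yawx 48.62 F [ 0.8 -0.8 -0.3] w 25.5 q6 -24.8
total [ 0.2078  0.0648 -0.0413] turn -51.38 rows>= 8
```

drive_tool --increments '[[[0.026,0.008,-0.005,-7],[0.052,0.016,-0.01,-14],[0.078,0.024,-0.015,-21],[0.104,0.032,-0.02,-28],[0.13,0.04,-0.025,-35]]]'

```text
time: 1.03
tcp_pos: [361.0, -391.1, 283.9]
ee_rot: [[0.105, 0.994, -0.0], [0.994, -0.105, 0.001], [0.001, -0.0, -1.0]]
force: [-0.8, -0.2, 0.0]
grip_width: 10.4
```

```bash
python3 -c "
from h import *
plan(430,-350,300,100)"
```

```text
t 1.03 tcp [ 361.  -391.1  283.9] yawx 83.96 F [-0.8 -0.2  0. ] w 10.4 q6 -45.2
total [ 0.0481  0.0643 -0.0161] turn -16.04 rows>= 3
```

drive_tool --increments '[[[0.016,0.021,-0.005,-5.5],[0.032,0.043,-0.01,-11],[0.048,0.064,-0.016,-16],[0.048,0.064,-0.016,-16]]]'

```text
time: 1.37
tcp_pos: [432.7, -347.9, 300.6]
ee_rot: [[-0.182, 0.983, 0.001], [0.983, 0.182, 0.001], [0.001, 0.001, -1.0]]
force: [-0.8, -0.0, 0.3]
grip_width: 10.6
```

```bash
python3 -c "
from h import *
st()
img,K,P=cam('wrist'); save(img,'c_w')
hsv=cv2.cvtColor(img,cv2.COLOR_RGB2HSV)
m=(hsv[...,1]<60)&(hsv[...,2]>120)
for c in blobs(m,800):
    print(cv2.boundingRect(c),[np.round(v,3) for v in rect(K,P,c,48)])
"
```

```text
t 1.37 tcp [ 432.7 -347.9  300.6] yawx 100.46 F [-0.8 -0.   0.3] w 10.6 q6 -53.1
(295, 30, 115, 145) [array([ 454.787, -274.215]), array([ 96.141, 139.423]), array([-0.107, -0.994], dtype=float32)]
```

View pics/c_w.png

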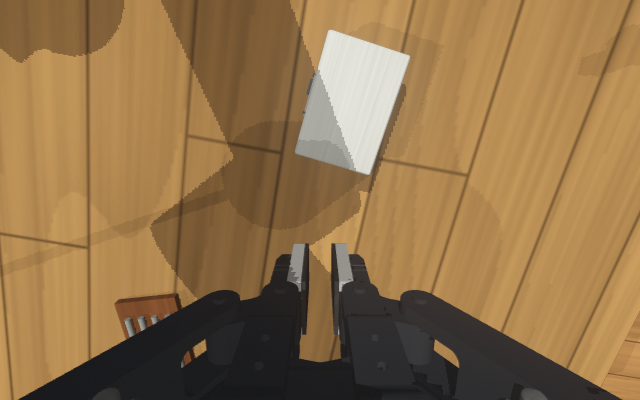

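The lid shows up in the wrist view with corners (330,30), (410,57), (370,174) and (295,153). That puts its centre at about (454.7,-274) and its size at 96x139, which agrees with the top view. Next I'll go over the rule.

```bash
python3 -c "
from h import *
plan(450,0,260,101.5)"
```

```text
t 1.42 tcp [ 431.2 -349.   300. ] yawx 100.17 F [ 0.1  0.3 -0.7] w 10.5 q6 -53.0
total [0.3401 0.0802 0.0403] turn -1.33 rows>= 9
```

drive_tool --increments '[[[0.038,0.009,0.0045,-0.2],[0.076,0.018,0.009,-0.4],[0.114,0.027,0.0135,-0.6],[0.152,0.036,0.018,-0.8],[0.19,0.045,0.0225,-1.3]]]'

```text
time: 1.83
tcp_pos: [441.0, -152.8, 277.2]
ee_rot: [[-0.196, 0.981, -0.0], [0.981, 0.196, 0.001], [0.001, -0.0, -1.0]]
force: [0.5, 0.3, 0.5]
grip_width: 9.9
```

drive_tool --increments '[[[0.038,0.009,0.0045,0],[0.076,0.018,0.009,0],[0.114,0.027,0.0135,0],[0.152,0.036,0.018,0],[0.152,0.036,0.018,0]]]'

```text
time: 2.25
tcp_pos: [445.6, 7.7, 258.5]
ee_rot: [[-0.199, 0.98, -0.002], [0.98, 0.199, 0.002], [0.002, -0.001, -1.0]]
force: [0.7, -1.1, 0.4]
grip_width: 10.4
```

```bash
python3 -c "
from h import *
st()
img,K,P=cam('wrist'); save(img,'d_w')
hsv=cv2.cvtColor(img,cv2.COLOR_RGB2HSV)
m=(hsv[...,1]<60)&(hsv[...,2]>110)
for c in blobs(m,800):
    print(cv2.boundingRect(c),[np.round(v,3) for v in rect(K,P,c,79)])
"
```

```text
t 2.25 tcp [445.6   7.7 258.5] yawx 101.5 F [ 0.7 -1.1  0.4] w 10.4 q6 -15.3
(299, 323, 35, 39) [array([ 480.743, -179.466]), array([39.156, 51.161]), array([ 0.184, -0.983], dtype=float32)]
(457, 114, 139, 90) [array([637.332,  68.888]), array([ 79.81 , 137.078]), array([ 0.998, -0.062], dtype=float32)]
(322, 0, 47, 161) [array([450.838,  98.158]), array([ 40.292, 137.808]), array([ 0.202, -0.979], dtype=float32)]
```

View pics/d_w.png

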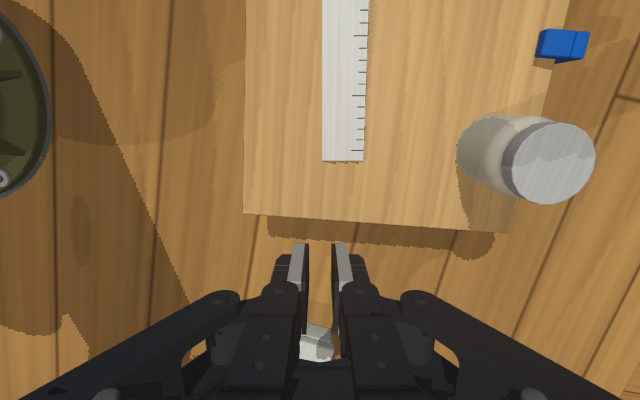

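```bash
python3 -c "
from h import *
import h
o=telemetry.get_obs()
T=np.eye(4);T[:3,:3]=o['ee_rot'];T[:3,3]=o['tcp_pos']
f=vision.grab_frame('wrist');P=T@np.array(f['mount']);K=np.array(f['K'])
e=ray(K,P,[[243,213],[512,234],[322.5,161],[364.5,161.5]],75);e[2:]=ray(K,P,[[322.5,161],[364.5,161.5]],79)
print(np.round(e,1)); u=(e[1]-e[0]);u/=np.linalg.norm(u);n=np.array([u[1],-u[0],0])
fr=e[2:].mean(0);print(u,n,'dist',(fr-e[0])@n)
plan(411-3,267+45,150,101.6)"
```

```text
[[377.1 -46.4  75. ]
 [656.1 -12.9  75. ]
 [446.1  23.2  79. ]
 [486.2  30.9  79. ]]
[0.99290105 0.11894328 0.        ] [ 0.11894328 -0.99290105  0.        ] dist -62.342669532621194
t 2.35 tcp [446.1   3.8 259.1] yawx 101.41 F [-0.5 -0.1 -0. ] w 10.2 q6 -15.7
total [0.3096 0.0237 0.1094] turn -0.19 rows>= 9
```

drive_tool --increments '[[[0.037,0.003,0.01,0],[0.074,0.006,0.02,0],[0.111,0.009,0.03,0],[0.148,0.012,0.04,0],[0.185,0.015,0.05,0]]]'

```text
time: 2.77
tcp_pos: [424.3, 188.0, 208.9]
ee_rot: [[-0.194, 0.981, -0.0], [0.981, 0.194, 0.001], [0.001, -0.0, -1.0]]
force: [1.8, -0.6, 0.9]
grip_width: 10.3
```

```bash
python3 -c "
from h import *
plan(409,300,110,101.6)"
```

```text
t 2.77 tcp [424.3 188.  208.9] yawx 101.21 F [ 1.8 -0.6  0.9] w 10.3 q6 8.1
total [0.1127 0.0067 0.099 ] turn -0.39 rows>= 4
```

drive_tool --increments '[[[0.03,0.002,0.015,0],[0.06,0.004,0.035,-0.2],[0.09,0.005,0.065,-0.4],[0.112,0.007,0.099,-0.4],[0.112,0.007,0.099,-0.4]]]'

```text
time: 3.18
tcp_pos: [407.4, 299.2, 103.8]
ee_rot: [[-0.201, 0.98, -0.008], [0.98, 0.201, -0.004], [-0.002, -0.008, -1.0]]
force: [0.1, -0.9, -2.2]
grip_width: 10.2
```

```bash
python3 -c "
from h import *
plan(409,300,80,101.6)
img,K,P=cam('wrist'); save(img,'e_w')
img,K,P=cam('top'); save(cv2.resize(img[140:340,140:400],None,fx=3,fy=3),'e_t')
img,K,P=cam('scene'); save(cv2.resize(img[100:250,250:480],None,fx=3.4,fy=3.4),'e_s')
"
```

```text
t 3.18 tcp [407.4 299.2 103.8] yawx 101.6 F [ 0.1 -0.9 -2.2] w 10.2 q6 20.5
total [0.0005 0.0019 0.0238] turn -0.0 rows>= 1
```

View pics/e_w.png

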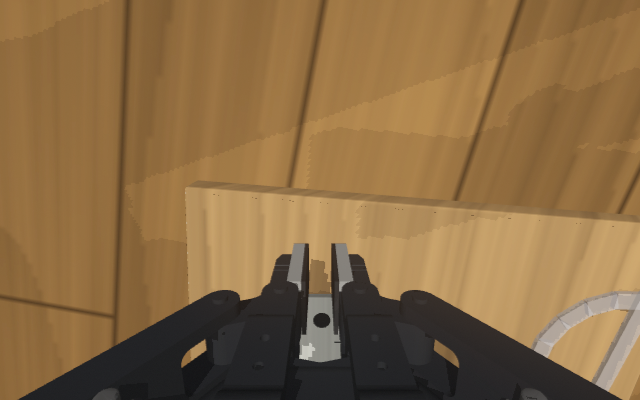

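View pics/e_t.png

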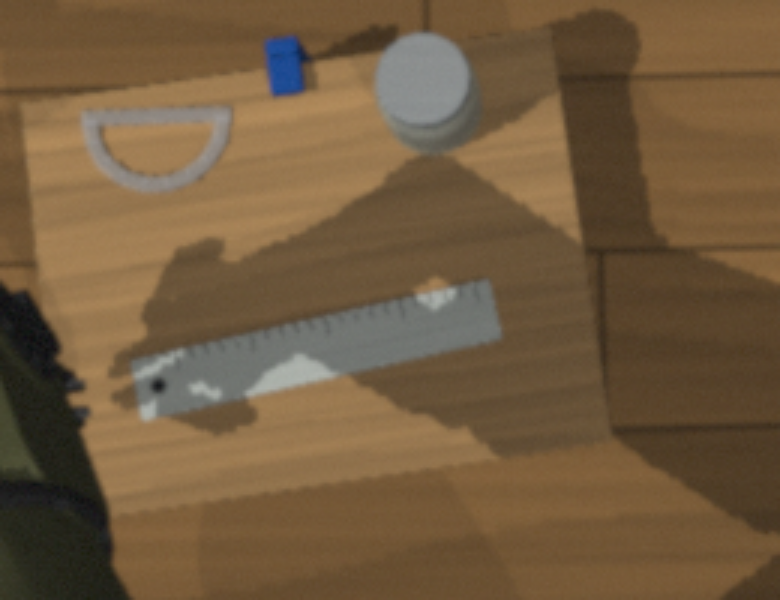

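View pics/e_s.png

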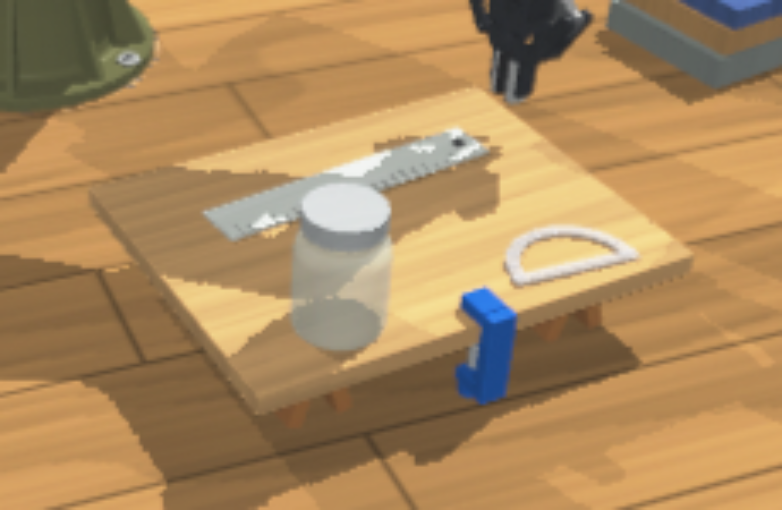

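The hole is at (321,320) in the wrist view, centred between the fingers at column ~320. The rear end shows at row ~292. I'll lower behind it.

drive_tool --increments '[[[0,0.001,0.008,0],[0,0.002,0.016,0],[0,0.002,0.021,0],[0,0.002,0.021,0],[0,0.002,0.021,0]]]'

```text
time: 3.75
tcp_pos: [412.5, 298.2, 89.5]
ee_rot: [[-0.199, 0.98, -0.0], [0.98, 0.199, 0.0], [0.0, -0.0, -1.0]]
force: [0.4, -0.4, -0.1]
grip_width: 10.6
```

```bash
python3 -c "
from h import *
plan(409,300,77,101.6)
"
```

```text
t 3.75 tcp [412.5 298.2  89.5] yawx 101.48 F [ 0.4 -0.4 -0.1] w 10.6 q6 20.2
total [ 0.0024 -0.003   0.0125] turn -0.12 rows>= 1
```

drive_tool --increments '[[[0.001,-0.001,0.004,0],[0.002,-0.003,0.008,0],[0.002,-0.003,0.0115,0],[0.002,-0.003,0.0115,0],[0.002,-0.003,0.0115,0]]]'

```text
time: 4.17
tcp_pos: [409.0, 299.6, 77.8]
ee_rot: [[-0.199, 0.98, -0.001], [0.98, 0.199, 0.0], [0.0, -0.001, -1.0]]
force: [-0.1, -0.3, 0.5]
grip_width: 9.9
```

drive_tool --increments '[[[0,0,0.0005,0],[0,0,0.001,0],[0,0,0.001,0]]]'

```text
time: 4.42
tcp_pos: [409.0, 299.6, 76.8]
ee_rot: [[-0.199, 0.98, -0.001], [0.98, 0.199, 0.0], [0.0, -0.001, -1.0]]
force: [-0.3, -0.3, 0.1]
grip_width: 10.3
```

```bash
python3 -c "
from h import *
plan(409,300,76,101.6)
"
```

```text
t 4.42 tcp [409.  299.6  76.8] yawx 101.49 F [-0.3 -0.3  0.1] w 10.3 q6 20.6
total [0.0004 0.0001 0.0008] turn -0.11 rows>= 1
```

drive_tool --increments '[[[0,0,0.0005,0],[0,0,0.001,0],[0,0,0.001,0]]]'

```text
time: 4.67
tcp_pos: [409.0, 299.6, 75.7]
ee_rot: [[-0.199, 0.98, -0.001], [0.98, 0.199, 0.0], [0.0, -0.001, -1.0]]
force: [0.2, 0.1, -0.4]
grip_width: 10.5
```

drive_tool --increments '[[[0,0,0.0005,0],[0,0,0.001,0],[0,0,0.001,0]]]'

```text
time: 4.92
tcp_pos: [409.1, 299.7, 75.4]
ee_rot: [[-0.199, 0.98, -0.0], [0.98, 0.199, 0.0], [0.0, -0.0, -1.0]]
force: [-3.0, -2.6, 9.0]
grip_width: 10.4
```

drive_tool --increments '[[[0,0,-0.0015,0],[-0.004,0,-0.0015,0],[-0.01,0,-0.0015,0],[-0.015,0,-0.0015,0],[-0.015,0,-0.0015,0]]]'

```text
time: 5.33
tcp_pos: [412.2, 283.9, 76.7]
ee_rot: [[-0.199, 0.98, -0.001], [0.98, 0.199, -0.0], [0.0, -0.001, -1.0]]
force: [-0.5, -0.0, -0.2]
grip_width: 10.1
```

drive_tool --increments '[[[-0.004,0,0,0],[-0.01,0,0,0],[-0.016,0,0,0],[-0.02,0,0,0],[-0.02,0,0,0]]]'

```text
time: 5.75
tcp_pos: [416.4, 263.5, 76.7]
ee_rot: [[-0.198, 0.98, -0.001], [0.98, 0.198, -0.0], [-0.0, -0.001, -1.0]]
force: [-1.0, -0.6, -0.5]
grip_width: 10.5
```

```bash
python3 -c "
from h import *
st()
img,K,P=cam('wrist'); save(img,'f_w')
img,K,P=cam('top'); save(cv2.resize(img[140:340,140:400],None,fx=3,fy=3),'f_t')
img,K,P=cam('scene'); save(cv2.resize(img[100:250,250:480],None,fx=3.4,fy=3.4),'f_s')
"
```

```text
t 5.75 tcp [416.4 263.5  76.7] yawx 101.41 F [-1.  -0.6 -0.5] w 10.5 q6 16.7
```

View pics/f_w.png

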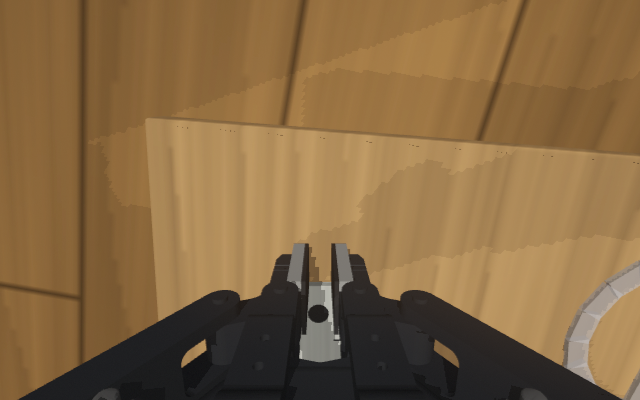

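View pics/f_s.png

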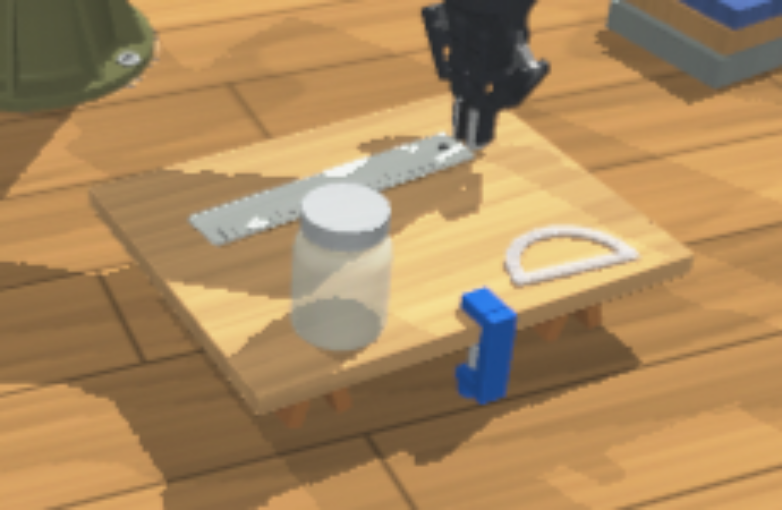

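View pics/f_t.png

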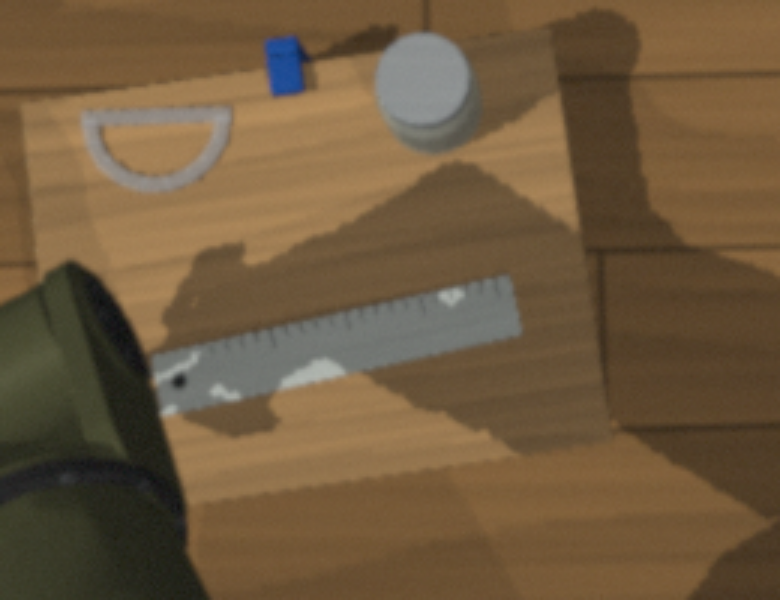

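The rule is sliding straight; its front end has advanced by about 20 px in the zoomed top view, about 13 mm. I'll keep pushing.

drive_tool --increments '[[[-0.005,0,0,0],[-0.012,0,0,0],[-0.02,0,0,0],[-0.028,0,0,0],[-0.034,0,0,0]]]'

```text
time: 6.32
tcp_pos: [423.2, 229.9, 76.7]
ee_rot: [[-0.198, 0.98, -0.001], [0.98, 0.198, -0.0], [-0.0, -0.001, -1.0]]
force: [-0.5, 1.5, -0.5]
grip_width: 10.6
```

drive_tool --increments '[[[-0.008,0,0,0],[-0.015,0,0,0],[-0.022,0,0,0],[-0.026,0,0,0],[-0.028,0,0,0]]]'

```text
time: 6.73
tcp_pos: [428.9, 201.8, 76.7]
ee_rot: [[-0.197, 0.98, -0.001], [0.98, 0.197, -0.0], [-0.0, -0.001, -1.0]]
force: [-0.7, 1.0, 0.5]
grip_width: 10.3
```

```bash
python3 -c "
from h import *
st()
img,K,P=cam('top'); save(cv2.resize(img[140:340,140:400],None,fx=3,fy=3),'g_t')
hsv=cv2.cvtColor(img,cv2.COLOR_RGB2HSV)
m=(hsv[...,1]<60)&(hsv[...,2]>80)
for c in blobs(m,200):
    print(cv2.boundingRect(c),[np.round(v,3) for v in rect(K,P,c,79)])
img,K,P=cam('scene'); save(cv2.resize(img[100:250,250:480],None,fx=3.4,fy=3.4),'g_s')
"
```

```text
t 6.73 tcp [428.9 201.8  76.7] yawx 101.38 F [-0.7  1.   0.5] w 10.3 q6 9.4
(229, 225, 116, 46) [array([454.896,  67.741]), array([ 41.961, 228.772]), array([ 0.196, -0.981], dtype=float32)]
(419, 219, 73, 53) [array([ 452.501, -263.377]), array([ 95.88 , 142.378]), array([-0.105, -0.994], dtype=float32)]
(167, 176, 50, 28) [array([574.437, 255.87 ]), array([54.703, 98.514]), array([-0.024, -1.   ], dtype=float32)]
(265, 150, 35, 41) [array([609.338,  74.139]), array([66.211, 82.505]), array([-0.975, -0.221], dtype=float32)]
```

View pics/g_t.png

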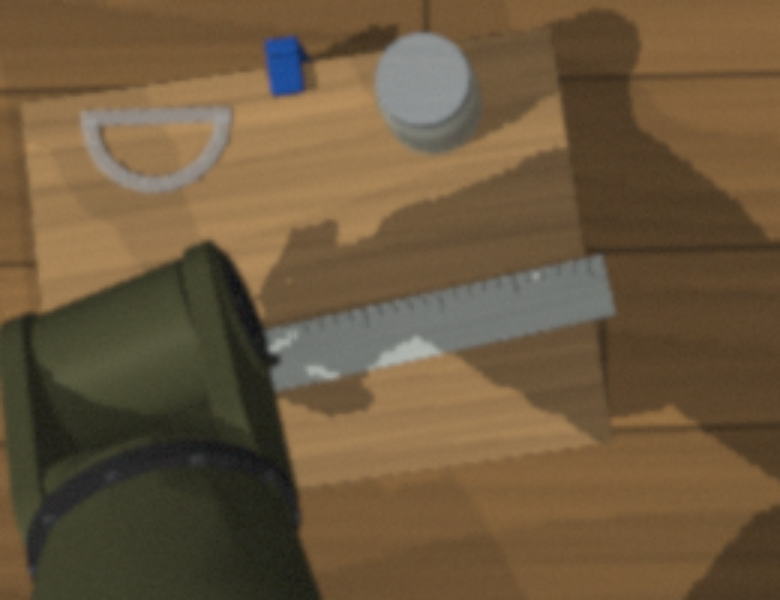

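View pics/g_s.png

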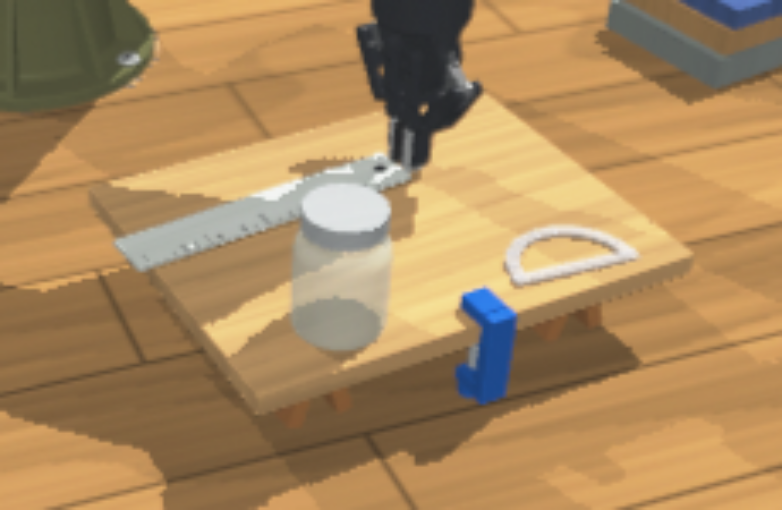

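Overhang now is about 11 mm (front at y ≈ -44, edge at y ≈ -33), and the rule is still aligned. I'll push 44 mm more, slowing at the end.

drive_tool --increments '[[[-0.004,0,0,0],[-0.009,0,0,0],[-0.014,0,0,0],[-0.019,0,0,0],[-0.023,0,0,0]]]'

```text
time: 7.25
tcp_pos: [433.4, 179.1, 76.7]
ee_rot: [[-0.197, 0.98, -0.001], [0.98, 0.197, -0.0], [-0.0, -0.001, -1.0]]
force: [0.3, 0.7, -0.0]
grip_width: 10.5
```

drive_tool --increments '[[[-0.005,0,0,0],[-0.01,0,0,0],[-0.015,0,0,0],[-0.018,0,0,0],[-0.02,0,0,0]]]'

```text
time: 7.67
tcp_pos: [437.5, 159.0, 76.7]
ee_rot: [[-0.197, 0.98, -0.001], [0.98, 0.197, -0.0], [-0.0, -0.001, -1.0]]
force: [0.1, 1.3, 1.1]
grip_width: 10.4
```

drive_tool --increments '[[[0,0,0,0]]]'

```text
time: 7.75
tcp_pos: [437.6, 158.7, 76.7]
ee_rot: [[-0.197, 0.98, -0.001], [0.98, 0.197, -0.0], [-0.0, -0.001, -1.0]]
force: [-0.1, 0.4, 0.2]
grip_width: 10.6
```

```bash
python3 -c "
from h import *
st()
img,K,P=cam('top'); save(cv2.resize(img[200:300,240:400],None,fx=5,fy=5,interpolation=cv2.INTER_CUBIC),'h_t')
hsv=cv2.cvtColor(img,cv2.COLOR_RGB2HSV)
m=(hsv[...,1]<60)&(hsv[...,2]>80)
for c in blobs(m,200):
    print(cv2.boundingRect(c),[np.round(v,3) for v in rect(K,P,c,79)])
"
```

```text
t 7.75 tcp [437.6 158.7  76.7] yawx 101.34 F [-0.1  0.4  0.2] w 10.6 q6 4.1
(256, 220, 111, 45) [array([464.471,  19.614]), array([ 41.875, 219.076]), array([ 0.196, -0.981], dtype=float32)]
(420, 219, 72, 53) [array([ 452.448, -265.02 ]), array([ 95.807, 138.913]), array([-0.103, -0.995], dtype=float32)]
(167, 176, 50, 28) [array([574.437, 255.87 ]), array([54.703, 98.514]), array([-0.024, -1.   ], dtype=float32)]
(265, 150, 35, 41) [array([609.605,  74.043]), array([66.329, 82.543]), array([-0.937, -0.348], dtype=float32)]
```

View pics/h_t.png

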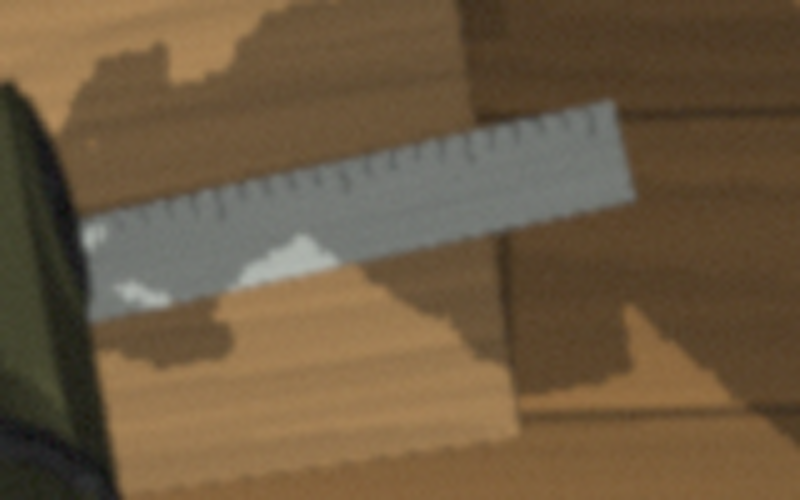

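Overhang measures about 56 mm in the zoomed top view: board edge on the rule's midline at (485,182), front end at (624,150), scale 0.395 mm per pixel. Now I'll back off, rise, and go over to the overhanging end.

drive_tool --increments '[[[0.006,0,0,0],[0.015,0,-0.005,0],[0.02,0,-0.035,0],[0.02,0,-0.075,0],[0.02,0,-0.075,0]]]'

```text
time: 8.22
tcp_pos: [435.8, 180.3, 158.2]
ee_rot: [[-0.198, 0.98, 0.008], [0.98, 0.198, 0.003], [0.001, 0.008, -1.0]]
force: [0.9, 0.2, 0.9]
grip_width: 10.2
```

```bash
python3 -c "
from h import *
plan(481,-62,140,101.3)
"
```

```text
t 8.22 tcp [435.8 180.3 158.2] yawx 101.42 F [0.9 0.2 0.9] w 10.2 q6 6.6
total [-0.2465 -0.0038  0.018 ] turn 0.12 rows>= 7
```

drive_tool --increments '[[[-0.04,0,0,0],[-0.08,0,0,0],[-0.12,-0.001,0,0],[-0.16,-0.002,0,0],[-0.2,-0.003,0,0]]]' --claw 1

```text
time: 8.63
tcp_pos: [472.6, -17.4, 158.5]
ee_rot: [[-0.199, 0.98, 0.009], [0.98, 0.199, 0.002], [0.001, 0.009, -1.0]]
force: [1.1, 0.9, 0.3]
grip_width: 70.0
```

drive_tool --increments '[[[-0.02,0,0,0],[-0.035,0,0,0],[-0.046,0,0,0],[-0.046,0,0,0],[-0.046,0,0,0]]]'

```text
time: 9.05
tcp_pos: [481.8, -61.9, 158.5]
ee_rot: [[-0.199, 0.98, 0.009], [0.98, 0.199, 0.003], [0.001, 0.009, -1.0]]
force: [-0.2, 0.6, 0.4]
grip_width: 86.2
```

```bash
python3 -c "
from h import *
plan(481,-62,55,101.3)
img,K,P=cam('wrist'); save(img,'i_w')
img,K,P=cam('top'); save(cv2.resize(img[200:300,240:400],None,fx=5,fy=5,interpolation=cv2.INTER_CUBIC),'i_t')
"
```

```text
t 9.05 tcp [481.8 -61.9 158.5] yawx 101.47 F [-0.2  0.6  0.4] w 86.2 q6 -23.4
total [-0.     -0.0018  0.1035] turn 0.17 rows>= 3
```

View pics/i_w.png

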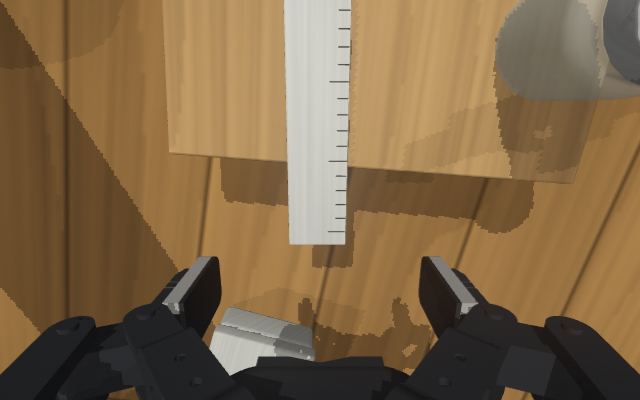

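View pics/i_t.png

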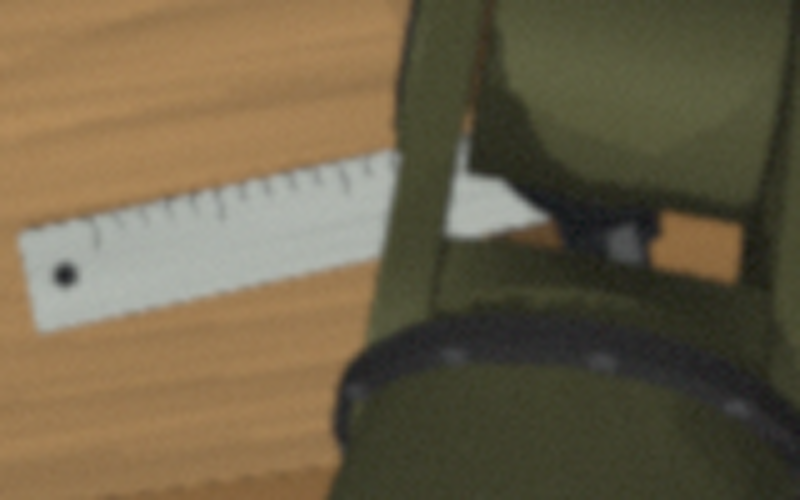

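```bash
python3 -c "
from h import *
img,K,P=cam('wrist')
e=ray(K,P,[[289,244.5],[345.5,244.5]],79);print(np.round(e,1),e.mean(0));b=ray(K,P,[[169,153],[574,183.5],[287,161.5],[349.5,166.5]],75);print(np.round(b,1))
u=b[1]-b[0];u/=np.linalg.norm(u);print('overhang',(e.mean(0)-b[0])@np.array([u[1],-u[0],0]))
g=ray(K,P,[[287,161.5],[284.5,5],[349.5,166.5],[351,5]],79); 
for a,c in((0,1),(2,3)): 
  d=g[a]-g[c]; print('yaw',np.degrees(np.arctan2(-d[1],-d[0])))
"
```

```text
[[467.2 -91.7  79. ]
 [507.2 -83.7  79. ]] [487.19763379 -87.74036522  79.        ]
[[376.1 -43.7  75. ]
 [655.   -8.7  75. ]
 [455.1 -33.5  75. ]
 [497.7 -28.4  75. ]]
overhang 57.55159517177067
yaw 100.94840422437835
yaw 102.46255809560355
```

The wrist view has the front end at (289–345, 244), giving about 57 mm of overhang, with the TCP over the rule's axis. I'll lower straight around it.

drive_tool --increments '[[[0,0,0.025,0],[0,0,0.055,0],[0,0,0.085,0],[0,0,0.1,0],[0,0,0.1,0]]]'

```text
time: 9.62
tcp_pos: [480.9, -60.0, 55.7]
ee_rot: [[-0.201, 0.98, 0.004], [0.98, 0.201, 0.004], [0.003, 0.004, -1.0]]
force: [-1.0, 0.3, -0.7]
grip_width: 85.5
```

```bash
python3 -c "
from h import *
plan(482,-62.5,55,101.3)
img,K,P=cam('wrist'); save(img,'j_w')
img,K,P=cam('scene'); save(cv2.resize(img[100:250,190:420],None,fx=3.4,fy=3.4),'j_s')
"
```

```text
t 9.62 tcp [480.9 -60.   55.7] yawx 101.61 F [-1.   0.3 -0.7] w 85.5 q6 -23.4
total [-0.0027  0.0006  0.0007] turn 0.31 rows>= 1
```

View pics/j_w.png

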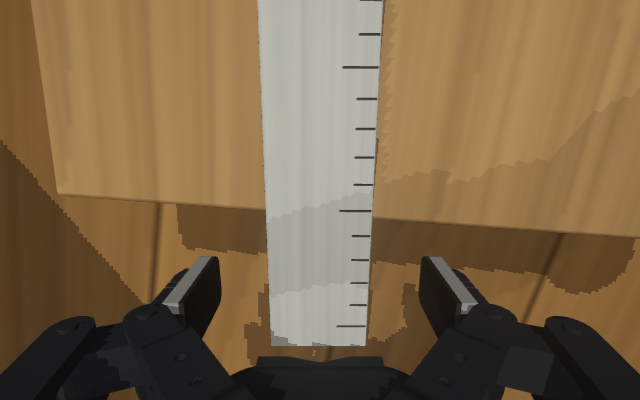

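View pics/j_s.png

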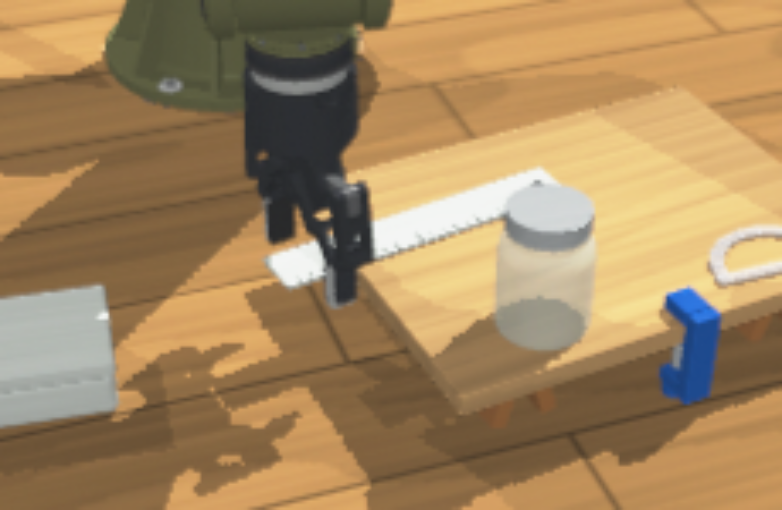

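The fingers straddle the overhanging end symmetrically; its edges are at columns 268 and 369, and the front is at row 346. I'll shift 3 mm outward and close.

drive_tool --increments '[[[-0.003,0.0005,0,0],[-0.003,0.0005,0,0]]]'

```text
time: 9.88
tcp_pos: [484.8, -63.7, 60.6]
ee_rot: [[-0.201, 0.979, 0.011], [0.98, 0.201, 0.002], [-0.0, 0.012, -1.0]]
force: [-0.5, 0.4, 1.1]
grip_width: 85.4
```

drive_tool --increments '[[[0,0,0,0],[0,0,0,0],[0,0,0,0],[0,0,0,0],[0,0,0,0]]]' --claw 0.3

```text
time: 10.3
tcp_pos: [484.9, -63.7, 60.9]
ee_rot: [[-0.201, 0.979, 0.012], [0.98, 0.201, 0.002], [-0.0, 0.012, -1.0]]
force: [-1.9, 0.0, 3.6]
grip_width: 38.1
```

```bash
python3 -c "
from h import *
st()
img,K,P=cam('wrist'); save(img,'k_w')
img,K,P=cam('scene'); save(cv2.resize(img[100:250,190:420],None,fx=3.4,fy=3.4),'k_s')
"
```

```text
t 10.3 tcp [484.9 -63.7  60.9] yawx 101.61 F [-1.9  0.   3.6] w 38.1 q6 -23.7
```

View pics/k_w.png

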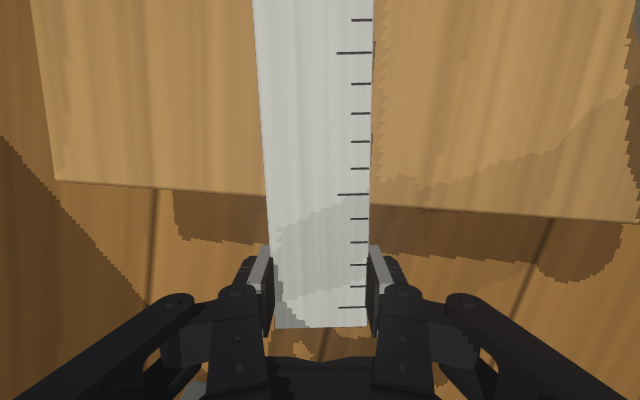

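View pics/k_s.png

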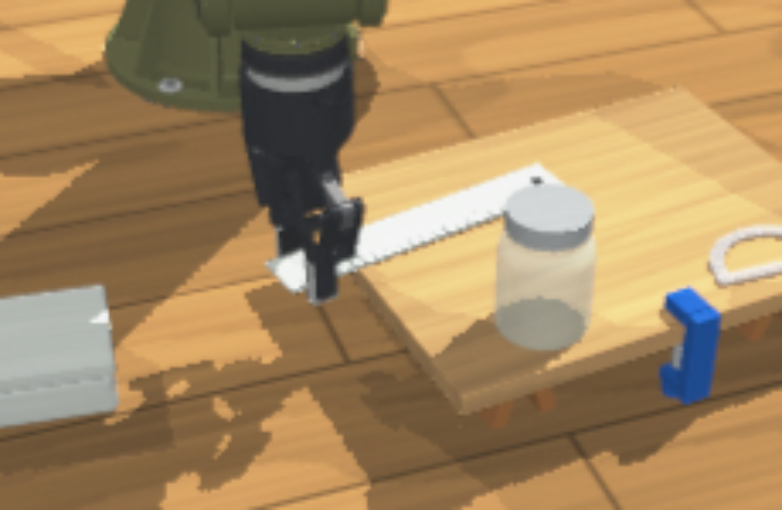

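Closed on the rule at a width of about 38 mm, with the rule at the pads. I'll lift a little and check.

drive_tool --increments '[[[0,0,0,0],[0,0,-0.004,0],[0,0,-0.01,0],[0,0,-0.018,0],[0,0,-0.025,0]]]' --claw 0

```text
time: 10.82
tcp_pos: [484.7, -63.8, 86.7]
ee_rot: [[-0.201, 0.979, 0.012], [0.98, 0.201, 0.002], [-0.001, 0.012, -1.0]]
force: [-0.0, 0.7, -0.6]
grip_width: 38.0
```

```bash
python3 -c "
from h import *
st()
img,K,P=cam('wrist'); save(img,'l_w')
img,K,P=cam('scene'); save(cv2.resize(img[100:250,190:420],None,fx=3.4,fy=3.4),'l_s')
"
```

```text
t 10.82 tcp [484.7 -63.8  86.7] yawx 101.61 F [-0.   0.7 -0.6] w 38.0 q6 -23.7
```

View pics/l_w.png

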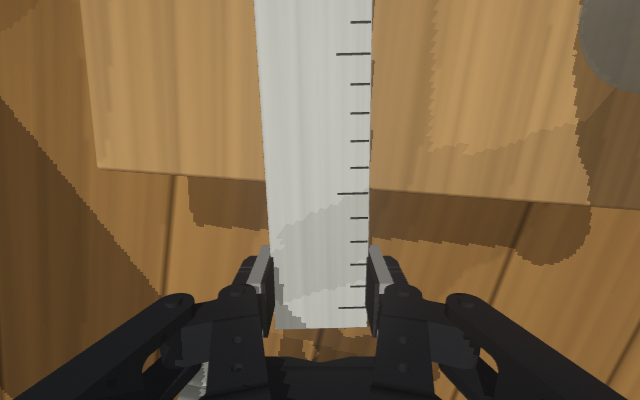

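View pics/l_s.png

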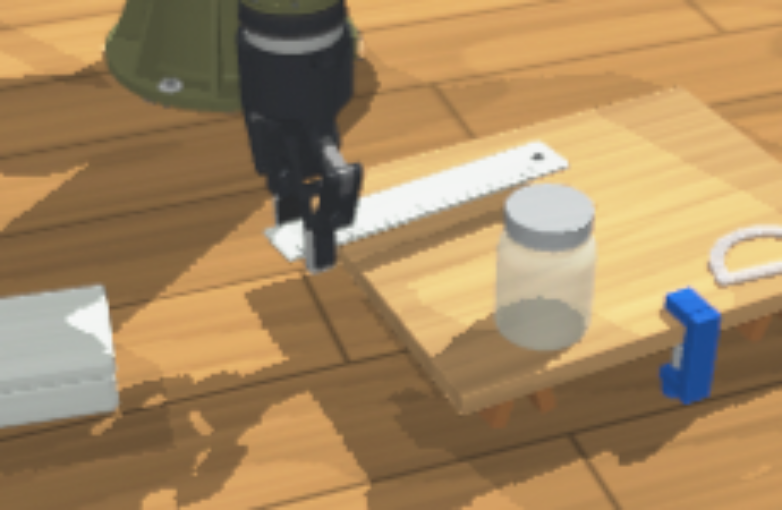

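The graduation marks sit at the same pixels as before the lift, so the rule came up level without slipping. I'll lift on and work out the place pose.

drive_tool --increments '[[[0,0,-0.012,0],[0,0,-0.027,0],[0,0,-0.042,0],[0,0,-0.055,0],[0,0,-0.06,0]]]'

```text
time: 11.33
tcp_pos: [485.0, -64.1, 149.0]
ee_rot: [[-0.201, 0.979, 0.016], [0.98, 0.201, 0.001], [-0.002, 0.016, -1.0]]
force: [-0.2, 0.6, -0.5]
grip_width: 38.1
```

```bash
python3 -c "
from h import *
p,R=st()
img,K,P=cam('wrist'); save(img,'m_w')
hsv=cv2.cvtColor(img,cv2.COLOR_RGB2HSV)
m=((hsv[...,1]<60)&(hsv[...,2]>110)).astype(np.uint8)
# edges of the rule, row by row
z=p[2]+18
L=[];Rr=[]
for r in range(5,225,5):
    xs=np.where(m[r,200:450])[0]+200
    if len(xs)>60: L.append((xs.min()-.5,r));Rr.append((xs.max()+.5,r))
def loc(uv): return (ray(K,P,uv,z)-p)@R
for E in(L,Rr):
    X=loc(E); a=np.polyfit(X[:,0],X[:,1],1); print('y=%.4fx%+.2f'%tuple(a),len(E),E[0],E[-1])
print('front',loc([[275,328],[366,327]]))
img,K,P=cam('top'); save(cv2.resize(img[180:300,220:420],None,fx=4,fy=4,interpolation=cv2.INTER_CUBIC),'m_t')
"
```

```text
t 11.33 tcp [485.  -64.1 149. ] yawx 101.61 F [-0.2  0.6 -0.5] w 38.1 q6 -23.7
y=-0.0193x-19.17 44 (np.float64(253.5), 5) (np.float64(267.5), 220)
y=-0.0264x+21.17 44 (np.float64(372.5), 5) (np.float64(368.5), 220)
front [[-24.25187709 -18.56772438 -18.24718184]
 [-24.21313433  21.45594818 -17.59650816]]
```

View pics/m_w.png

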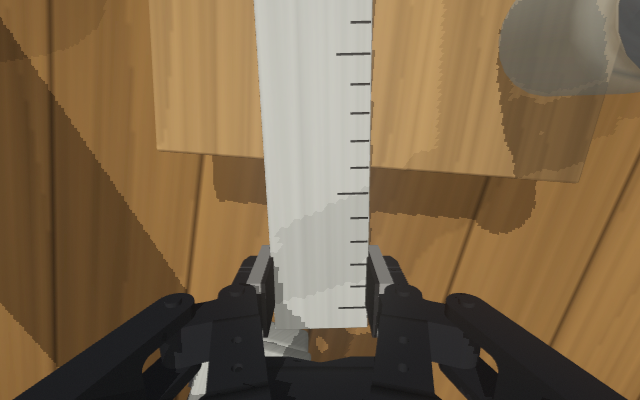

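View pics/m_t.png

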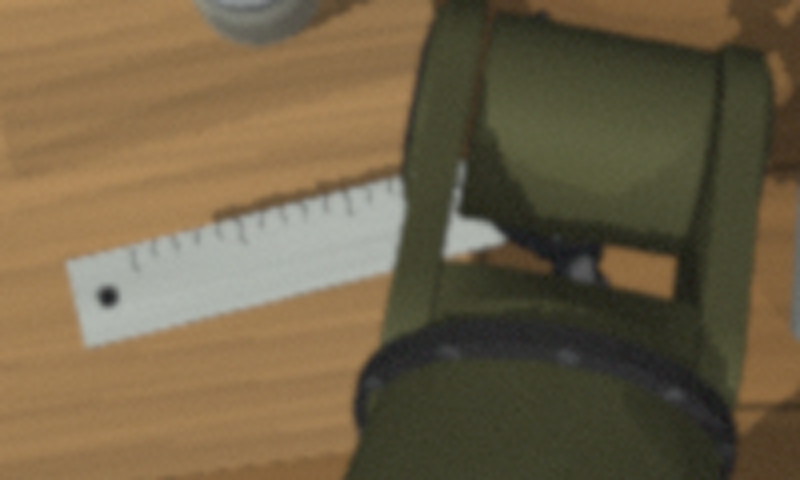

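```bash
python3 -c "
from h import *
f=vision.grab_frame('top');K=np.array(f['K']);P=np.array(f['pose'])
for z in(160,167):
  r=ray(K,P,[[239.1,256.1]],z)[0]; fr=np.array([485,-64.1,z])+np.array([-.201,.98,0])*-24.2
  print(r,np.linalg.norm(r-fr),np.degrees(np.arctan2(*(r-fr)[1::-1])))
plan(443,-368,150,83)
"
```

```text
[436.15458429 147.15336261 160.        ] 241.02971639631676 102.87554216097
[435.86172905 146.03492463 167.        ] 240.00525373061564 103.00319394658393
t 11.48 tcp [484.4 -63.9 147. ] yawx 101.61 F [-0.9  0.  -0.9] w 37.7 q6 -23.7
total [-0.2895 -0.1017 -0.004 ] turn 18.61 rows>= 8
```

Both cameras put the rule's yaw at +1.3° from the tool, so I aim for a tool yaw of about 82.7 over the tin (lid at 83.9–84).

drive_tool --increments '[[[-0.02,-0.007,0,1],[-0.05,-0.017,0,3],[-0.08,-0.028,0,5],[-0.11,-0.039,0,7],[-0.14,-0.049,0,9]]]'

```text
time: 11.9
tcp_pos: [463.7, -212.2, 145.3]
ee_rot: [[-0.044, 0.999, 0.013], [0.999, 0.044, 0.002], [0.002, 0.013, -1.0]]
force: [0.8, 0.3, -0.3]
grip_width: 37.8
```

```bash
python3 -c "
from h import *
plan(443,-368,150,82.7)
"
```

```text
t 11.9 tcp [ 463.7 -212.2  145.3] yawx 92.53 F [ 0.8  0.3 -0.3] w 37.8 q6 -31.7
total [-0.1548 -0.0274 -0.0053] turn 9.83 rows>= 4
```

drive_tool --increments '[[[-0.035,-0.006,-0.001,2.5],[-0.075,-0.013,-0.003,5],[-0.115,-0.02,-0.004,7.5],[-0.143,-0.025,-0.005,9.3],[-0.155,-0.027,-0.005,9.8]]]'

```text
time: 12.32
tcp_pos: [442.2, -371.3, 148.4]
ee_rot: [[0.131, 0.991, 0.012], [0.991, -0.131, 0.003], [0.004, 0.011, -1.0]]
force: [0.5, 0.5, -1.5]
grip_width: 37.9
```

drive_tool --increments '[[[0,0,0,0],[0,0,0,0]]]'

```text
time: 12.48
tcp_pos: [441.7, -371.0, 147.0]
ee_rot: [[0.132, 0.991, 0.01], [0.991, -0.132, 0.004], [0.006, 0.009, -1.0]]
force: [0.7, 0.5, -1.3]
grip_width: 38.1
```

```bash
python3 -c "
from h import *
plan(443,-368,75,82.7)
img,K,P=cam('wrist'); save(img,'n_w')
img,K,P=cam('top'); save(cv2.resize(img[170:320,340:540],None,fx=4,fy=4,interpolation=cv2.INTER_CUBIC),'n_t')
img,K,P=cam('scene'); save(cv2.resize(img[110:260,80:310],None,fx=3.4,fy=3.4),'n_s')
"
```

```text
t 12.48 tcp [ 441.7 -371.   147. ] yawx 82.44 F [ 0.7  0.5 -1.3] w 38.1 q6 -36.6
total [0.0027 0.0003 0.072 ] turn -0.26 rows>= 2
```

View pics/n_w.png

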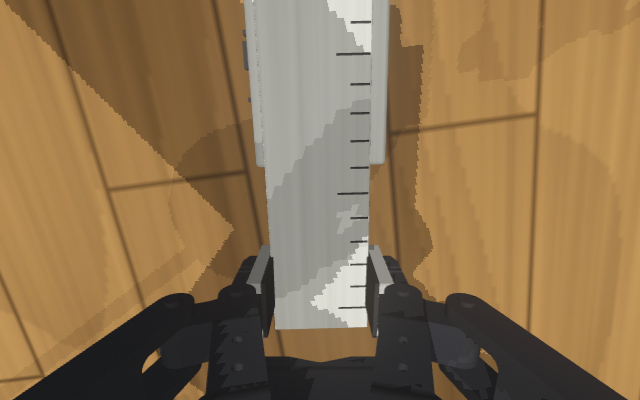

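View pics/n_t.png

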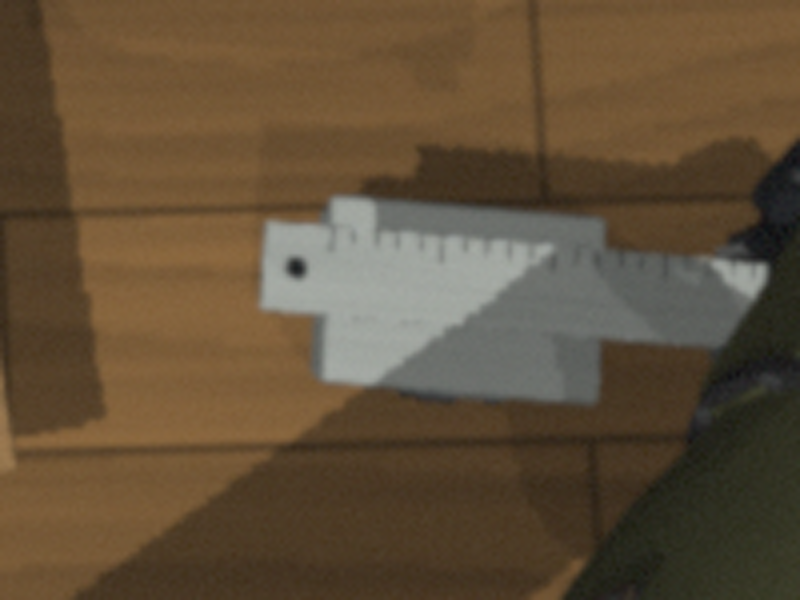

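View pics/n_s.png

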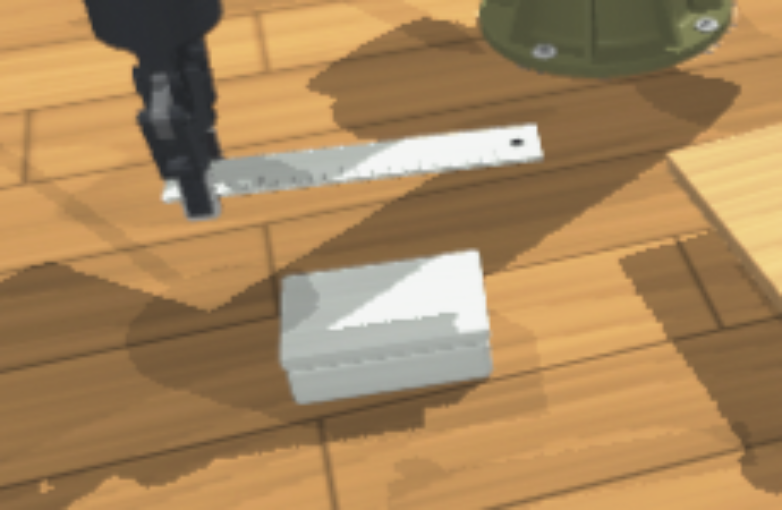

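In the top view the rule's and lid's long edges run parallel (both slope 0.080). I'll lower to about 25 mm above the lid and measure.

drive_tool --increments '[[[0.001,0,0.015,0],[0.002,0,0.035,-0.1],[0.003,0,0.055,-0.2],[0.003,0,0.072,-0.2],[0.003,0,0.082,-0.2]]]'

```text
time: 13.05
tcp_pos: [443.8, -364.9, 64.4]
ee_rot: [[0.124, 0.992, 0.01], [0.992, -0.124, 0.005], [0.006, 0.009, -1.0]]
force: [0.2, 0.5, -0.7]
grip_width: 38.0
```

drive_tool --increments '[[[0,0,0,0],[0,0,0,0]]]'

```text
time: 13.22
tcp_pos: [444.1, -364.1, 64.4]
ee_rot: [[0.123, 0.992, 0.009], [0.992, -0.123, 0.005], [0.006, 0.008, -1.0]]
force: [0.2, 0.2, -0.3]
grip_width: 38.2
```

```bash
python3 -c "
from h import *
p,R=st(); print(np.round(R,3).tolist())
img,K,P=cam('wrist'); save(img,'o_w')
img,K,P=cam('top'); save(cv2.resize(img[170:320,340:540],None,fx=4,fy=4,interpolation=cv2.INTER_CUBIC),'o_t')
img,K,P=cam('scene'); save(cv2.resize(img[110:260,80:310],None,fx=3.4,fy=3.4),'o_s')
"
```

```text
t 13.22 tcp [ 444.1 -364.1   64.4] yawx 82.95 F [ 0.2  0.2 -0.3] w 38.2 q6 -36.6
[[0.123, 0.992, 0.009], [0.992, -0.123, 0.005], [0.006, 0.008, -1.0]]
```

View pics/o_w.png

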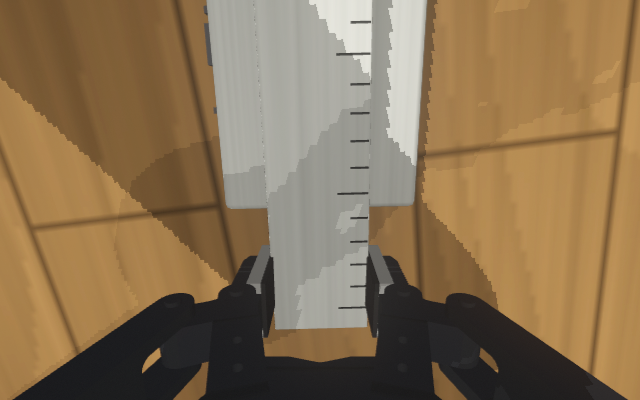

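View pics/o_t.png

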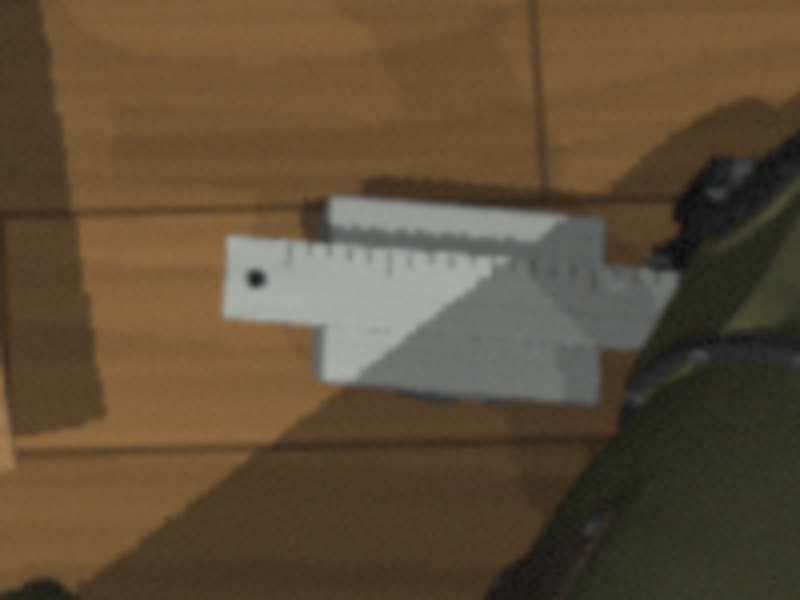

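View pics/o_s.png

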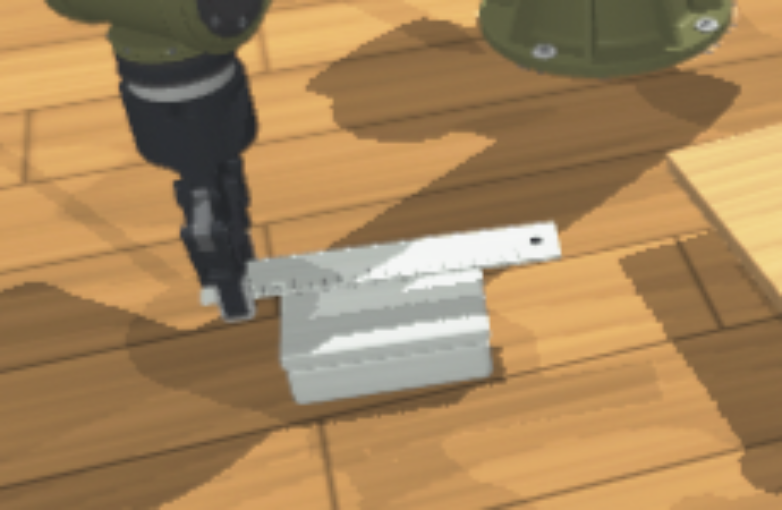

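```bash
python3 -c "
from h import *
p,R=st()
img,K,P=cam('wrist')
c=ray(K,P,[[226,208],[414,205],[210,5],[427,5]],48);print('tin end corners',np.round(c,1),'width',np.linalg.norm(c[0]-c[1]))
e=c[:2].mean(0); 
for a,b in((0,2),(1,3)):
  d=c[b]-c[a];print('tin yaw',np.degrees(np.arctan2(d[1],d[0])))
f=ray(K,P,[[275.5,329],[367,327.5]],p[2]+18).mean(0); g=ray(K,P,[[267.5,220],[369,220],[254,5],[372.5,5]],p[2]+18)
a=g[:2].mean(0);b=g[2:].mean(0);d=(b-a)/np.linalg.norm(b-a);print('rule front',f,'yaw',np.degrees(np.arctan2(d[1],d[0])),'centre',f+120*d)
t=np.array([np.cos(np.radians(84)),np.sin(np.radians(84)),0]); tc=e+70*t;print('tin c',tc)
dd=f+120*d-tc;print('rule-tin along',dd@t,'across(+x)',dd@np.array([t[1],-t[0],0]))
f=vision.grab_frame('top');K=np.array(f['K']);P=np.array(f['pose'])
r=ray(K,P,[[396.25,239.25]],p[2]+18)[0];print('rear top',r,'centre',r-120*d)
"
```

```text
t 13.37 tcp [ 444.3 -365.1   65.6] yawx 82.9 F [-0.9  1.   0.2] w 38.2 q6 -36.6
tin end corners [[ 401.3 -339.4   48. ]
 [ 495.7 -349.8   48. ]
 [ 412.5 -248.8   48. ]
 [ 505.5 -260.1   48. ]] width 94.94357512062771
tin yaw 82.91535109166314
tin yaw 83.76252616771421
rule front [ 442.97093119 -389.39580138   83.64870898] yaw 84.14449900765081 centre [ 455.21332708 -270.02191921   83.64870898]
tin c [ 455.78771692 -274.94680694   48.        ]
rule-tin along 4.83786859285329 across(+x) -1.0860342212022494
rear top [ 465.06918566 -148.87064879   83.64870898] centre [ 452.82678977 -268.24453095   83.64870898]
```

The rule needs about 4.5 mm towards its front end; its sideways position and yaw are within about 1 mm and 0.3°. I'll correct while lowering.

drive_tool --increments '[[[-0.002,0.0005,0.006,0],[-0.0045,0.0005,0.013,0],[-0.0045,0.0005,0.018,0],[-0.0045,0.0005,0.018,0],[-0.0045,0.0005,0.018,0]]]'

```text
time: 13.88
tcp_pos: [444.0, -369.5, 46.7]
ee_rot: [[0.124, 0.992, 0.01], [0.992, -0.124, 0.005], [0.006, 0.009, -1.0]]
force: [-0.0, 0.5, -1.4]
grip_width: 38.4
```

```bash
python3 -c "
from h import *
plan(444.3,-369.5,42,82.9)"
```

```text
t 13.88 tcp [ 444.  -369.5   46.7] yawx 82.87 F [-0.   0.5 -1.4] w 38.4 q6 -36.9
total [0.     0.0002 0.0047] turn -0.03 rows>= 1
```

drive_tool --increments '[[[0,0,0.003,0],[0,0,0.006,0],[0,0,0.009,0],[0,0,0.009,0]]]'

```text
time: 14.22
tcp_pos: [443.9, -369.2, 37.0]
ee_rot: [[0.124, 0.992, 0.009], [0.992, -0.124, 0.005], [0.006, 0.009, -1.0]]
force: [-0.6, 0.3, -1.4]
grip_width: 37.9
```

drive_tool --increments '[[[0,0,0.001,0],[0,0,0.0015,0],[0,0,0.0015,0]]]'

```text
time: 14.47
tcp_pos: [443.9, -369.2, 35.5]
ee_rot: [[0.124, 0.992, 0.009], [0.992, -0.124, 0.005], [0.006, 0.009, -1.0]]
force: [-0.4, -0.3, -0.4]
grip_width: 38.3
```

drive_tool --increments '[[[0,0,0.0005,0],[0,0,0.001,0],[0,0,0.001,0]]]'

```text
time: 14.72
tcp_pos: [443.9, -369.2, 34.5]
ee_rot: [[0.124, 0.992, 0.009], [0.992, -0.124, 0.005], [0.006, 0.009, -1.0]]
force: [0.6, 0.1, -1.1]
grip_width: 37.9
```

drive_tool --increments '[[[0,0,0.0005,0],[0,0,0.001,0],[0,0,0.001,0]]]'

```text
time: 14.97
tcp_pos: [444.0, -369.3, 33.8]
ee_rot: [[0.124, 0.992, 0.01], [0.992, -0.124, 0.005], [0.006, 0.009, -1.0]]
force: [-1.9, 1.2, 5.6]
grip_width: 38.2
```

drive_tool --increments '[[[0,0,0.0005,0],[0,0,0.001,0],[0,0,0.001,0]]]'

```text
time: 15.22
tcp_pos: [444.1, -369.4, 33.4]
ee_rot: [[0.124, 0.992, 0.01], [0.992, -0.124, 0.005], [0.006, 0.009, -1.0]]
force: [-3.7, 2.9, 8.7]
grip_width: 37.7
```

Contact is at TCP z ≈ 33.8, where I predicted it (34), with about 9 N. I'll check the position before releasing.

```bash
python3 -c "
from h import *
p,R=st()
img,K,P=cam('top'); save(cv2.resize(img[170:320,340:540],None,fx=4,fy=4,interpolation=cv2.INTER_CUBIC),'p_t')
img,K,P=cam('wrist'); save(img,'p_w')
"
```

```text
t 15.22 tcp [ 444.1 -369.4   33.4] yawx 82.88 F [-3.7  2.9  8.7] w 37.7 q6 -36.9
```

View pics/p_t.png

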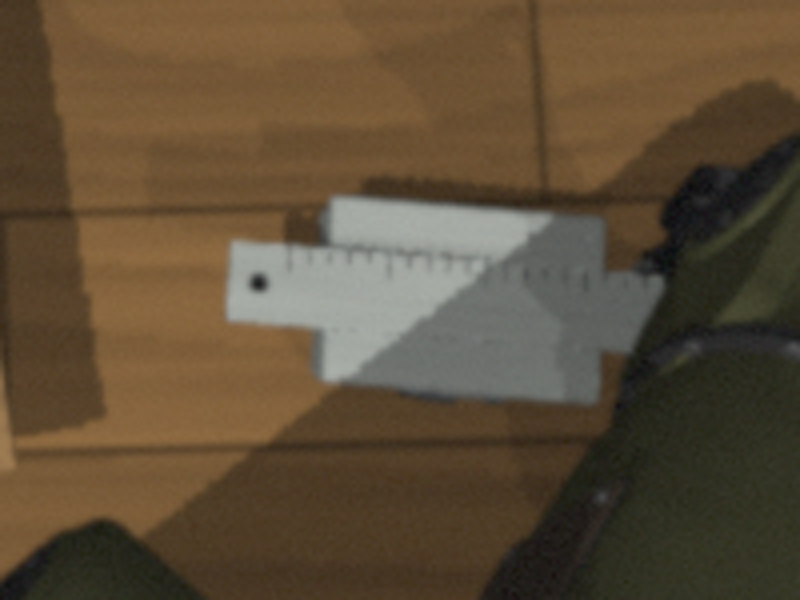

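View pics/p_w.png

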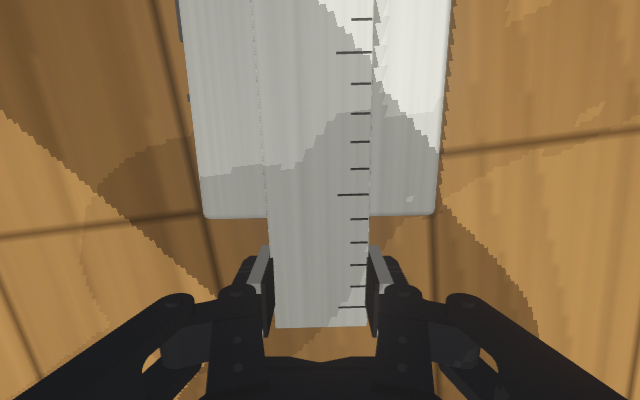

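Well placed. At the lid's end the margins in the wrist view are 63 and 66 px, and the rear end sticks out about 48 mm. I'll ease the pressure and release.

drive_tool --increments '[[[0,0,-0.0005,0],[0,0,-0.0005,0]]]'

```text
time: 15.48
tcp_pos: [444.1, -369.4, 34.2]
ee_rot: [[0.124, 0.992, 0.01], [0.992, -0.124, 0.005], [0.006, 0.009, -1.0]]
force: [-1.9, 1.2, 2.6]
grip_width: 38.1
```

drive_tool --increments '[[[0,0,0,0],[0,0,0,0],[0,0,0,0],[0,0,0,0],[0,0,0,0]]]' --claw 0.85

```text
time: 15.9
tcp_pos: [444.1, -369.4, 34.1]
ee_rot: [[0.124, 0.992, 0.01], [0.992, -0.124, 0.005], [0.006, 0.009, -1.0]]
force: [0.3, 0.2, 0.3]
grip_width: 72.5
```

drive_tool --increments '[[[0,0,-0.005,0],[0,0,-0.02,0],[0,0,-0.05,0],[0,0,-0.085,0],[0,0,-0.12,0]]]'

```text
time: 16.32
tcp_pos: [442.6, -369.6, 155.6]
ee_rot: [[0.124, 0.992, 0.009], [0.992, -0.124, 0.005], [0.006, 0.009, -1.0]]
force: [0.7, -0.3, 0.1]
grip_width: 72.6
```

drive_tool --increments '[[[-0.03,0,-0.02,0],[-0.06,0,-0.04,0],[-0.09,0,-0.06,0],[-0.12,0,-0.08,0],[-0.12,0,-0.08,0]]]'

```text
time: 16.73
tcp_pos: [425.9, -493.9, 239.2]
ee_rot: [[0.127, 0.992, 0.013], [0.992, -0.127, -0.0], [0.001, 0.013, -1.0]]
force: [-0.1, 0.6, 0.2]
grip_width: 72.5
```

```bash
python3 -c "
from h import *
st()
img,K,P=cam('top'); save(cv2.resize(img[140:330,130:530],None,fx=2,fy=2,interpolation=cv2.INTER_CUBIC),'q_t')
img,K,P=cam('scene'); save(cv2.resize(img[110:260,80:310],None,fx=3.4,fy=3.4),'q_s')
img,K,P=cam('wrist'); save(img,'q_w')
"
```

```text
t 16.73 tcp [ 425.9 -493.9  239.2] yawx 82.7 F [-0.1  0.6  0.2] w 72.5 q6 -45.4
```

View pics/q_t.png

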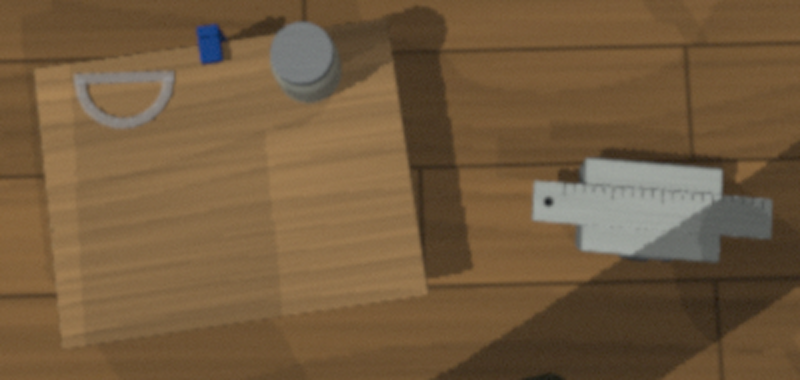

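View pics/q_s.png

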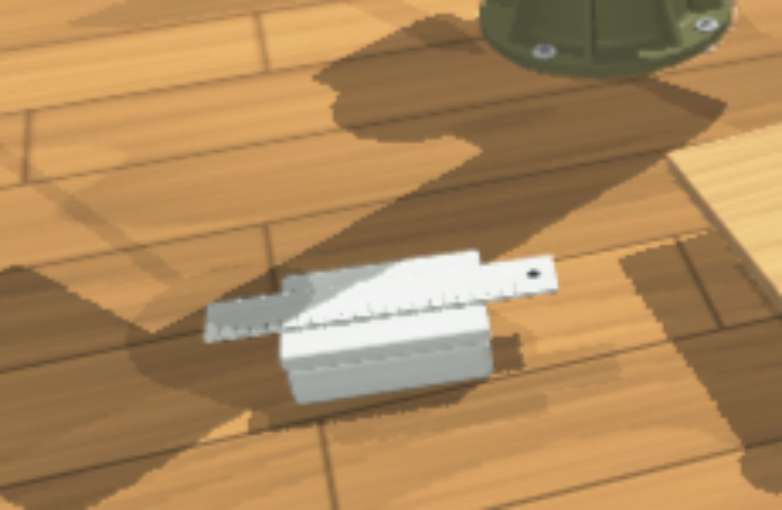

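View pics/q_w.png

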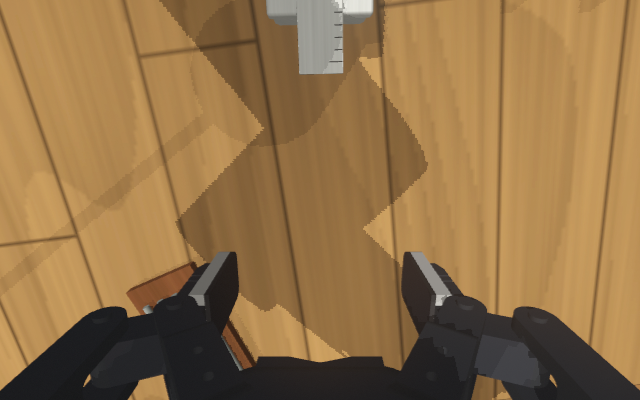

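The rule lies flat along the lid with equal overhangs (columns 533→583 and 722→772 in the 2x top view). The jar, protractor and tin look unchanged and the gripper is clear. I'll let the arm settle and hand in.

drive_tool --increments '[[[0,0,0,0],[0,0,0,0],[0,0,0,0]]]'

```text
time: 17.13
tcp_pos: [427.0, -488.0, 234.0]
ee_rot: [[0.123, 0.992, 0.008], [0.992, -0.123, 0.007], [0.008, 0.007, -1.0]]
force: [-0.9, 0.2, 1.0]
grip_width: 72.5
```

```bash
python3 -c "
from h import *
st()
print(manip.hand_in())"
```

```text
t 17.13 tcp [ 427. -488.  234.] yawx 82.91 F [-0.9  0.2  1. ] w 72.5 q6 -45.3
the job is handed in; nothing more can be done
None
```

The straightedge is lying flat along the middle of the lunch tin's lid, and the job was handed in at 17.1 s of the 58 s allowed. I pushed it by its rear end until 56–57 mm overhung the board's right-hand edge. I then pinched that end across its width, lifted it level, lowered it to contact with the lid (about 9 N), eased off and released.

- **Position:** it overhangs the tin equally at both ends, about 50 mm each, parallel to the lid's long edges. It is centred across the lid to within 1–2 mm: the wrist view showed about 1 mm off, the top view about 1.7 mm towards the far side.
- **Other objects:** the tin, jar and protractor show no visible movement in the last pictures, and the gripper was well clear.
- **Checks that disagreed:** the two cameras differed by 2–3 mm on the board edge and the tin centre, close to the stated calibration error. The rule also turned about 1.3° in the grip as the fingers closed, which I corrected before placing. The grip width read 38 mm on the 40 mm rule. No check failed.

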